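Put the drip coffee set together on its cup

TASK

Put the washed drip-coffee set together for the next brew, working from the bottom up: stand the white plastic cup upright in the middle of the cork coaster, set the aluminium filter level on the cup with its collar in the cup's mouth, then stand the press inside the filter, and last close it with the domed lid, fully down. Let go of each piece once it is seated, before fetching the next, and leave the mug, tin, can, jar and teaspoon where they are.

Things in the scene. Friction and masses are not known exactly. Their poses are not given: they have to be found in the camera images.
- cup_mid (a point): White hard plastic cup without a handle, open at the top, standing on the table: 80 mm high, outside diameter 58 mm at the foot widening evenly to 66 mm at the rim, wall 3.5 mm, mouth 59 mm across, 0.11 kg. The point is on its axis half-way up (40 mm above its underside); z points up its axis.
- filter_mid (a point): Aluminium drip filter, 53 mm high, upright; from below: collar (diameter 46, 8 mm high; goes into the cup's mouth), flange (diameter 92, 3 mm thick; rests on the cup's rim), straight open chamber (diameter 62 outside, 56 inside, 42 mm deep; its floor is the flange's top). 0.09 kg. The point is on its axis half-way up, 26.5 mm above the collar's underside; z up its axis.
- press_mid (a point): Press of the filter, standing on its disc: flat perforated aluminium disc (diameter 44 mm, 4 mm thick), thin stem (diameter 7 mm), at the top a cylindrical knob to hold (diameter 14 mm, 45 to 58 mm above the underside). In the filter the knob stands 16 mm above the filter's rim. 0.04 kg. The point is on its axis half-way up, 29 mm above the underside; z up its axis.
- lid_mid (a point): Lid of the filter, right way up: skirt (76 mm outside, 70 inside, 9 deep; goes over the chamber), flat step inside that rests on the chamber's rim, hollow flat-topped dome (diameter 56, top 31 mm above the skirt's edge; clears the press), knob to hold (diameter 18, 31 to 49 mm above the edge). 0.05 kg. The point is on its axis half-way up, 24.5 mm above the edge; z up.
- coaster: Flat round cork coaster, diameter 110 mm, 6 mm thick, fixed to the table. Its origin is the centre of its underside, on the table top; z up.
- mug_mid (a point): Bystander, not to be disturbed: blue enamel mug with a handle, diameter 76 mm, 75 mm high, the handle reaching 70 mm from the axis. The point is on its axis half-way up; z up.
- tin_mid (a point): Bystander, not to be disturbed: closed round red tin with a brass lid, diameter 83 mm, 95 mm high. The point is on its axis half-way up; z up.
- can_mid (a point): Bystander, not to be disturbed: closed metal milk can with a paper band, diameter 74 mm, 80 mm high. The point is on its axis half-way up; z up.
- jar_mid (a point): Bystander, not to be disturbed: glass jar with a black screw lid, diameter 72 mm, 95 mm high. The point is on its axis half-way up; z up.
- spoon_mid (a point): Bystander, not to be disturbed: steel teaspoon lying on the table, 130 mm long, 7 mm high. The point is near the middle of its length, x runs along it towards the bowl.
Mind the look-alikes: they are no part of the job. Leave any purple or turquoise look-alike of the part that bears filter_mid alone.

How it is judged:
By the outcome, as a careful person would: the job done as asked, in the order asked, and still so for the second after the job is handed in, with the robot touching nothing.
It also fails if it takes over 115 s, if anything falls off the work surface, if the arm or the gripper's body presses on something with over 40 N, if the wrist force passes 120 N, or if a joint passes its speed limit or range.

ROBOT

A 7-joint arm with a two-finger parallel gripper is mounted at the origin on the work surface. World frame = base frame: x ahead of the robot, y to its left, z up, the work surface at z = 0. Lengths are in m, angles in degrees, forces in N, time in s.
With the tool pointing down it reaches from about 0.425 to 0.875 m from the base axis. Payload 4.7 kg.
Tool frame: the origin (TCP) lies at the very end of the fingers, on their centre line; the grasp point (between the pads) lies 19 mm behind it; z points along the fingers, y is the line along which they close (so a half turn about z gives the same grasp; the last joint's range is limited). The gripper opens to 87 mm and grips with 3 to 60 N. Pads are 19 mm wide; open, the fingers measure 117 mm over their backs; the gripper's body (75 mm by 190 mm) begins 51 mm behind the grasp point.
Start: joints at [66.641, 18.392, -4.016, 83.108, 1.295, 78.541, -3.26], TCP at [0.266, -0.593, 0.202] pointing down, gripper open.
Joint ranges: [-163.93, 163.93], [-17.29, 119.83], [-79.2, 71.16], [3.27, 140.29], [-89.18, 269.18], [5.43, 117.66], [-154.24, 154.24]. Speed limits (degrees/s): [147.25, 147.25, 180, 180, 180, 180, 180].

INTERFACE

Orientations are given as [roll, pitch, yaw] about the fixed x, y, z axes, in that order (R = Rz(yaw) Ry(pitch) Rx(roll)).
In Python, from cell import get_obs, read_camera, sign_off, silhouettes gives the robot as it stands.
- The arm moves only by the tool play_rows, never from a script. Its argument "steps" is a list that holds one entry, the list of rows, each a list of 7 numbers: the shift along the tool's x, y, z in m, then the turn, a rotation vector about the tool's x, y, z in rad, then the finger opening in m, from 0 to 0.087. A call has 1 to 12 rows; each row shifts and turns the commanded pose from where the row before left it, along the tool's axes as they then stand; what a row does not reach is not made up. A row lasts 1/10 s, in which the tool goes at most 50 mm and 8.59 degrees, less where a joint would pass 70% of its speed; a pose out of reach is approached as far as the arm can. A call is refused whole if a number of a shift passes 0.05 or a number of a turn 0.15, either way. A call with a gripper value outside its range is refused whole. The fingers move at their own pace and stop on an object; "force" is the grip in N (left out, the last holds). Time passes only in rows, so rows that do not move let the fingers close. It gives the time, the measured TCP pose, the force, the opening and the grip force at its end, in the units of the state.
- get_obs(): the state, without advancing time (a new reading comes with each control period).
- read_camera(name): name is "scene" or "top" or "wrist"; returns a dict with "frame" (420x560x3 uint8, red, green, blue), "intrinsics" (3x3 intrinsics, pixels), "k1" (the pictures are not rectified: a ray, as slopes to the right and down, at radius r is drawn at 1 + k1 r^2 times it, then the intrinsics apply), "view" (4x4, takes a point from world to camera coordinates). Camera axes: x right, y up, looking along -z (the intrinsics and any distortion apply to the point x, -y, -z); pixel columns grow to the right and rows downward; lengths in m; the calibration is good to about 2 mm. A picture is of the moment at which its call begins. There is no depth.
- sign_off(): hands the job in; it is judged then, once.
Trained networks look in the newest picture that a camera, given by its name, has taken for a name from the list of things; names that differ only in an ending like _2 or _b are one class to them, and where a whole thing is asked for, a point or a joint stands for the part that bears it (a point fixed in the world has none). Each returns a list of dicts, best first, with "p" (0 to 1); they miss things now and then, are a little off and sometimes report something else, mostly with a low value. They report only what shows in the picture. A call takes as long as a camera call. They do not tell look-alikes from the thing itself.
- silhouettes(camera, name): "pixels" (420x560 bool, what is visible of it) and "extent" ([left, top, right, bottom] in pixels, round what is visible of it).
The state is a dict: "time_s": time; "qpos": joint angles; "joint_velocities": joint speeds; "effort": joint torques, N m; "tool_pos": TCP position; "tool_rot": TCP orientation; "force": force on the tool from outside, world axes, zero at the start; "wrist_torque": the same for the moment, N m; "grip_width": finger opening in m; "grasp_force": force on a finger pad.
Only numpy, scipy, OpenCV 4.12 (cv2) and the standard library are available. Lean on these libraries where they do the work, as an engineer would, in place of code of your own. Each camera call takes 0.05 s, during which the arm holds its last target. There are 200 camera calls.

## Working session

There is one attempt and no reset: what is moved stays moved. The work goes in short steps, Python scripts to look and compute and a tool call to move; the robot and the scene stay as the last step left them, time stands still between calls to the robot, and variables do not carry over. Pictures are saved under pics/ and viewed, at most 14 in all, crops included, and the job is handed in when it is done.

Besides the shell and the picture viewer there is one more tool, called in YAML: its name, and indented under it one key for each argument. play_rows: Moves the arm, as the interface text tells. Its arguments: {"type":"object","properties":{"steps":{"type":"array","items":{"type":"array","items":{"type":"array","items":{"type":"number"}}}},"force":{"type":"number"}},"required":["steps"]}

```bash
mkdir -p pics; ls; python3 - <<'E'
from cell import *
import cv2
for n in ("scene","top"):
    c=read_camera(n); cv2.imwrite(f"pics/{n}0.png",c["frame"][:,:,::-1]); print(n,c["intrinsics"],c["k1"],c["view"])
print(get_obs())
E
```

```text
pics
scene [[390.6861067    0.         276.65147002]
 [  0.         390.6861067  214.02948579]
 [  0.           0.           1.        ]] 0.03563786060792497 [[-0.89510889  0.44578334 -0.00756858  0.46053345]
 [-0.28213897 -0.55321222  0.78380727  0.11502667]
 [ 0.34522119  0.70372825  0.62095803 -1.16596964]
 [ 0.          0.          0.          1.        ]]
top [[393.22389654   0.         279.83079794]
 [  0.         393.22389654 209.81467107]
 [  0.           0.           1.        ]] -0.005002427958731403 [[-0.02282147 -0.99973668  0.00239863  0.02881593]
 [ 0.99105444 -0.02230758  0.13158062 -0.52607656]
 [-0.13149247  0.00538003  0.99130257 -0.93507643]
 [ 0.          0.          0.          1.        ]]
{'time_s': 0.1, 'qpos': array([66.6394438 , 18.43540633, -4.01595468, 83.16884176,  1.29522211,
       78.54050736, -3.25945663]), 'joint_velocities': array([ 0.05273063, -0.00932724,  0.07295619, -0.17744631, -0.09825516,
       -0.13645062,  0.02890011]), 'effort': array([-3.89737488e-04, -4.92571807e+01, -4.06008437e-01, -3.13398314e+01,
       -6.41197152e-02,  3.94538802e-02,  3.96765040e-05]), 'tool_pos': array([ 0.2658592 , -0.59255474,  0.2009561 ]), 'tool_rot': array([-1.79900492e+02,  5.56436720e-03,  2.41711655e+01]), 'force': array([0.28204361, 0.27180537, 0.5112854 ]), 'wrist_torque': array([0.0436642 , 0.00898183, 0.03421349]), 'grasp_force': 0.0, 'grip_width': 0.08708108709889564}
```

View pics/scene0.png

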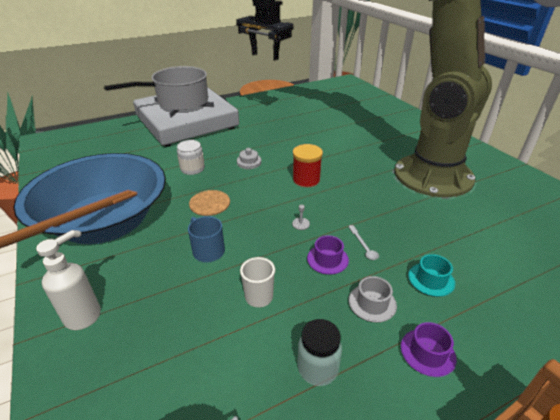

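View pics/top0.png

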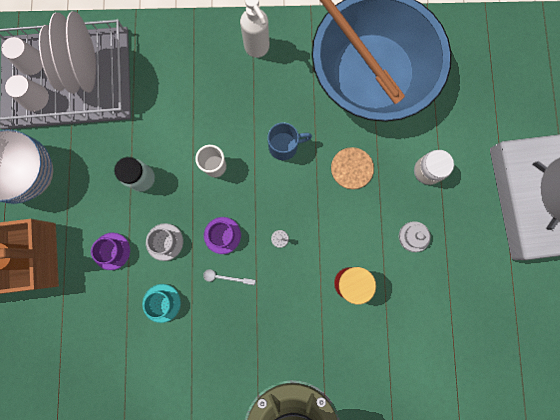

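The scene view shows the cup at about (258,282), coaster (209,202), grey filter (374,297), press (301,217) and lid (249,158). The purple and turquoise filters are the decoys. Next I'll fit the profile models to the silhouettes.

```bash
cat > h.py <<'E'
from cell import *
import numpy as np, cv2
from scipy.optimize import minimize
# profiles: segments of (z0,r0,z1,r1), mm above underside
P=dict(cup_mid=[(0,29,80,33)],filter_mid=[(0,23,8,23),(8,46,11,46),(11,31,53,31)],
 press_mid=[(0,22,4,22),(4,3.5,45,3.5),(45,7,58,7)],lid_mid=[(0,38,9,38),(9,28,31,28),(31,9,49,9)],
 coaster=[(0,55,6,55)],mug_mid=[(0,38,75,38)],tin_mid=[(0,41.5,95,41.5)],can_mid=[(0,37,80,37)],jar_mid=[(0,36,95,36)])
t=np.linspace(0,2*np.pi,48,endpoint=False)
def proj(c,X):
    X=np.atleast_2d(X); q=X@c["view"][:3,:3].T+c["view"][:3,3]
    s=np.c_[q[:,0],-q[:,1]]/-q[:,2:3]; s=s*(1+c["k1"]*(s**2).sum(1,keepdims=True))
    return s*np.diag(c["intrinsics"])[:2]+c["intrinsics"][:2,2]
def ray(c,uv,z):
    p=(np.array(uv)-c["intrinsics"][:2,2])/np.diag(c["intrinsics"])[:2]; s=p.copy()
    for _ in range(8): s=p/(1+c["k1"]*(s@s))
    R=c["view"][:3,:3]; o=-R.T@c["view"][:3,3]; d=R.T@np.array([s[0],-s[1],-1]); return o+d*(z-o[2])/d[2]
S=4
def render(c,name,x,y,z=0.):
    m=np.zeros((420*S,560*S),np.uint8)
    for z0,r0,z1,r1 in P[name]:
        X=np.r_[np.c_[x+r0/1e3*np.cos(t),y+r0/1e3*np.sin(t),0*t+z+z0/1e3],np.c_[x+r1/1e3*np.cos(t),y+r1/1e3*np.sin(t),0*t+z+z1/1e3]]
        p=np.clip((proj(c,X)+.5)*S,-4000,6000).astype(np.int32)
        cv2.fillConvexPoly(m,cv2.convexHull(p),1)
    return cv2.resize(m.astype(np.float32),(560,420),interpolation=cv2.INTER_AREA)
def fit(obs,name,x0,z=0.):
    def f(v):
        e=0
        for c,m in obs:
            r=render(c,name,*v,z); e+=np.minimum(r,m).sum()/max(np.maximum(r,m).sum(),1)
        return -e/len(obs)
    r=minimize(f,x0,method="Nelder-Mead",options=dict(initial_simplex=[x0,x0+np.array([.01,0]),x0+np.array([0,.01])],xatol=1e-4,fatol=1e-5))
    return r.x,-r.fun
def color(c,m): return np.median(c["frame"][m],axis=0).astype(int)
E
python3 - <<'E'
from h import *
cams={n:read_camera(n) for n in("scene","top")}
import pickle
for n in P:
    for cn in cams:
        c=cams[cn]
        for d in silhouettes(cn,n):
            if d["p"]<.3: continue
            m=d["pixels"]; h=P[n][-1][2]/2e3
            v,u=np.nonzero(m); x0=ray(c,[u.mean(),v.mean()],h)[:2]
            x,s=fit([(c,m.astype(np.float32))],n,x0)
            print(n,cn,round(d["p"],2),m.sum(),np.round(d["extent"]),color(c,m),x.round(4),round(s,3))
E
```

```text
cup_mid scene 0.58 1399 [242. 257. 275. 306.] [164 161 153] [0.648  0.1833] 0.962
cup_mid top 0.8 729 [198. 143. 224. 180.] [146 140 137] [0.6504 0.1834] 0.946
filter_mid scene 0.77 1210 [308. 235. 352. 276.] [ 91  46 116] [0.4689 0.1649] 0.963
filter_mid scene 0.73 1424 [406. 256. 456. 296.] [ 23 119 116] [0.3034 0.3132] 0.938
filter_mid scene 0.72 2333 [402. 322. 456. 376.] [ 89  45 114] [0.4343 0.44  ] 0.974
filter_mid scene 0.57 1697 [347. 277. 398. 322.] [124 126 125] [0.4553 0.3089] 0.957
filter_mid top 0.67 1097 [148. 224. 184. 265.] [123 120 122] [0.457  0.3088] 0.964
filter_mid top 0.67 1070 [ 92. 232. 130. 270.] [ 85  45 107] [0.4369 0.441 ] 0.94
filter_mid top 0.65 1159 [142. 285. 183. 326.] [ 50 121 120] [0.3065 0.3143] 0.97
filter_mid top 0.58 1079 [202. 217. 240. 254.] [105  60 131] [0.4705 0.164 ] 0.972
press_mid scene 0.62 207 [293. 208. 311. 230.] [164 162 163] [0.4574 0.0218] 0.851
press_mid top 0.69 1000 [114. 157. 154. 193.] [44 43 45] [0.627  0.3999] 0.265
press_mid top 0.5 227 [270. 234. 288. 248.] [195 190 195] [0.4594 0.0204] 0.915
lid_mid scene 0.69 403 [235.
[... 474 characters left out ...]
2 1357 [187. 219. 223. 263.] [ 53  78 101] [0.6981 0.0061] 0.932
mug_mid top 0.57 1041 [271. 124. 309. 159.] [55 75 97] [0.6995 0.0054] 0.884
tin_mid scene 0.96 1155 [293. 143. 323. 188.] [129  40  30] [ 0.3426 -0.1535] 0.965
tin_mid top 0.79 1186 [335. 266. 373. 304.] [239 196 113] [ 0.344 -0.152] 0.93
can_mid scene 0.84 745 [178. 136. 203. 173.] [165 159 150] [ 0.622 -0.371] 0.887
jar_mid scene 0.64 2412 [297. 318. 340. 390.] [69 86 78] [0.6205 0.3729] 0.88
jar_mid top 0.82 1001 [112. 157. 152. 192.] [44 43 45] [0.6201 0.3702] 0.865
jar_mid top 0.6 1067 [413. 151. 458. 185.] [230 226 228] [ 0.6212 -0.359 ] 0.889
jar_mid top 0.47 738 [197. 142. 225. 180.] [153 149 144] [0.644  0.1811] 0.735
```

The two cameras agree to about 2 mm:

| Part | x (m) | y (m) |
|---|---|---|
| Cup | 0.649 | 0.183 |
| Coaster | 0.6365 | -0.1705 |
| Filter | 0.456 | 0.309 |
| Press | 0.4585 | 0.021 |
| Lid | 0.454 | -0.3205 |

First I turn to yaw 90, which makes a tool shift equal to (dy, dx, -dz).

play_rows:
  steps:
    - [[0, 0, 0, 0, 0, -0.1436, 0.087], [0, 0, 0, 0, 0, -0.1436, 0.087], [0, 0, 0, 0, 0, -0.1436, 0.087], [0, 0, 0, 0, 0, -0.1436, 0.087], [0, 0, 0, 0, 0, -0.1436, 0.087], [0, 0, 0, 0, 0, -0.1436, 0.087], [0, 0, 0, 0, 0, -0.1436, 0.087], [0, 0, 0, 0, 0, -0.1436, 0.087], [0.02, 0.01, 0, 0, 0, 0, 0.087], [0.036, 0.018, 0, 0, 0, 0, 0.087], [0.036, 0.018, 0, 0, 0, 0, 0.087], [0.036, 0.018, 0, 0, 0, 0, 0.087]]

```text
time_s: 2.3
tool_pos: [0.3307, -0.4637, 0.202]
tool_rot: [180.0, 0.0, 90.0]
force: [0.5, 0.6, 0.3]
grip_width: 0.0873
grasp_force: 0.0
```

play_rows:
  steps:
    - [[0.036, 0.018, 0, 0, 0, 0, 0.087], [0.036, 0.018, 0, 0, 0, 0, 0.087], [0.036, 0.018, 0, 0, 0, 0, 0.087], [0.036, 0.018, 0, 0, 0, 0, 0.087], [0.036, 0.018, 0, 0, 0, 0, 0.087], [0.036, 0.018, 0, 0, 0, 0, 0.087], [0.036, 0.018, 0, 0, 0, 0, 0.087], [0.036, 0.018, 0, 0, 0, 0, 0.087], [0.036, 0.018, 0, 0, 0, 0, 0.087], [0.036, 0.018, 0, 0, 0, 0, 0.087], [0.036, 0.018, 0, 0, 0, 0, 0.087], [0.036, 0.018, 0, 0, 0, 0, 0.087]]

```text
time_s: 3.5
tool_pos: [0.5468, -0.0318, 0.2023]
tool_rot: [180.0, 0.0, 90.0]
force: [0.0, 0.5, -0.2]
grip_width: 0.087
grasp_force: 0.0
```

play_rows:
  steps:
    - [[0.036, 0.017, 0, 0, 0, 0, 0.087], [0.036, 0.017, 0, 0, 0, 0, 0.087], [0.036, 0.017, 0, 0, 0, 0, 0.087], [0.036, 0.017, 0, 0, 0, 0, 0.087], [0.036, 0.017, 0, 0, 0, 0, 0.087], [0.025, 0.012, 0, 0, 0, 0, 0.087], [0.01, 0.005, 0, 0, 0, 0, 0.087], [0, 0, 0.02, 0, 0, 0, 0.087], [0, 0, 0.02, 0, 0, 0, 0.087], [0, 0, 0, 0, 0, 0, 0.087]]

```text
time_s: 4.5
tool_pos: [0.6466, 0.1795, 0.1588]
tool_rot: [-179.7, 0.2, 89.9]
force: [0.3, -0.3, 0.5]
grip_width: 0.087
grasp_force: 0.0
```

```bash
cat > w.py <<'E'
from h import *
import sys
# fit name at base height z in wrist / other cameras
def look(name,cams,x0,z=0.):
    for cn in cams:
        c=read_camera(cn)
        for d in silhouettes(cn,name):
            if d["p"]<.2: continue
            m=d["pixels"]; x,s=fit([(c,m.astype(np.float32))],name,np.array(x0),z)
            print(name,cn,round(d["p"],2),m.sum(),np.round(d["extent"]),color(c,m),x.round(4),round(s,3))
if __name__=="__main__":
    look(sys.argv[1],sys.argv[2].split(","),[float(v) for v in sys.argv[3].split(",")],float(sys.argv[4]))
    print(get_obs()["tool_pos"])
E
python3 w.py cup_mid wrist,top .649,.183 0; python3 - <<'E'
from h import *
cv2.imwrite("pics/w1.png",read_camera("wrist")["frame"][:,:,::-1])
E
```

```text
cup_mid wrist 0.61 5380 [241. 159. 322. 242.] [190 202 194] [0.6508 0.182 ] 0.963
[0.64895973 0.18144596 0.16340715]
```

View pics/w1.png

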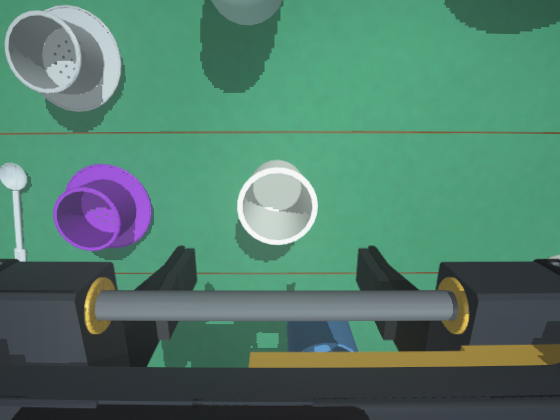

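The wrist view shows the cup at (278,205), centred between the fingers. Its position (0.650, 0.183) is confirmed.

play_rows:
  steps:
    - [[0.0015, 0.001, 0.025, 0, 0, 0, 0.087], [0, 0, 0.035, 0, 0, 0, 0.087], [0, 0, 0.035, 0, 0, 0, 0.087], [0, 0, 0.02, 0, 0, 0, 0.087], [0, 0, 0.007, 0, 0, 0, 0.087], [0, 0, 0, 0, 0, 0, 0.087], [0, 0, 0, 0, 0, 0, 0.06], [0, 0, 0, 0, 0, 0, 0.04], [0, 0, 0, 0, 0, 0, 0.04], [0, 0, 0, 0, 0, 0, 0.04], [0, 0, 0, 0, 0, 0, 0.04], [0, 0, 0, 0, 0, 0, 0.04]]
  force: 15

```text
time_s: 5.95
tool_pos: [0.65, 0.1836, 0.0411]
tool_rot: [179.9, -0.0, 90.0]
force: [-0.4, 0.1, 6.2]
grip_width: 0.0656
grasp_force: 15.0
```

play_rows:
  steps:
    - [[0, 0, -0.008, 0, 0, 0, 0.04], [0, 0, -0.02, 0, 0, 0, 0.04], [0, 0, -0.03, 0, 0, 0, 0.04], [0, 0, -0.03, 0, 0, 0, 0.04], [0, 0, -0.02, 0, 0, 0, 0.04], [-0.01, 0, -0.007, 0, 0, 0, 0.04], [-0.02, -0.001, 0, 0, 0, 0, 0.04], [-0.03, -0.001, 0, 0, 0, 0, 0.04], [-0.03, -0.001, 0, 0, 0, 0, 0.04], [-0.03, -0.001, 0, 0, 0, 0, 0.04], [-0.03, -0.001, 0, 0, 0, 0, 0.04], [-0.03, -0.001, 0, 0, 0, 0, 0.04]]

```text
time_s: 7.15
tool_pos: [0.642, 0.0009, 0.1535]
tool_rot: [-179.9, 0.0, 89.9]
force: [0.9, 0.1, -1.5]
grip_width: 0.0654
grasp_force: 15.0
```

play_rows:
  steps:
    - [[-0.03, -0.001, 0, 0, 0, 0, 0.04], [-0.03, -0.001, 0, 0, 0, 0, 0.04], [-0.03, -0.001, 0, 0, 0, 0, 0.04], [-0.03, -0.001, 0, 0, 0, 0, 0.04], [-0.03, -0.001, 0, 0, 0, 0, 0.04], [-0.017, -0.001, 0, 0, 0, 0, 0.04], [-0.007, -0.0015, 0, 0, 0, 0, 0.04], [0, 0, 0, 0, 0, 0, 0.04], [0, 0, 0.02, 0, 0, 0, 0.04], [0, 0, 0.03, 0, 0, 0, 0.04], [0, 0, 0.02, 0, 0, 0, 0.04], [0, 0, 0, 0, 0, 0, 0.04]]

```text
time_s: 8.35
tool_pos: [0.6333, -0.1675, 0.0816]
tool_rot: [-179.7, -0.2, 90.2]
force: [-0.3, 0.5, -1.5]
grip_width: 0.0657
grasp_force: 15.0
```

```bash
python3 w.py cup_mid scene,top,wrist .636,-.17 .046; python3 - <<'E'
from h import *
c=read_camera("wrist");s=read_camera("scene")
cv2.imwrite("pics/w2.png",np.hstack([s["frame"][100:300,100:400],c["frame"][100:300,130:430]])[:,:,::-1])
E
python3 w.py coaster scene,top,wrist .636,-.17 0
```

```text
cup_mid scene 0.75 2428 [297. 319. 340. 389.] [78 97 90] [ 0.636 -0.17 ] 0.0
cup_mid scene 0.63 825 [196. 159. 218. 198.] [166 163 154] [ 0.6339 -0.158 ] 0.902
cup_mid top 0.55 206 [396. 226. 408. 252.] [194 186 193] [ 0.636 -0.17 ] 0.0
cup_mid wrist 0.56 11668 [211. 187. 343. 339.] [187 197 190] [ 0.6374 -0.1705] 0.746
cup_mid wrist 0.43 3510 [320.   0. 413.  77.] [51 79 99] [ 0.636 -0.17 ] 0.0
[ 0.63684175 -0.17029825  0.08670177]
coaster scene 0.74 782 [189. 192. 231. 216.] [197 147  97] [ 0.6367 -0.1693] 0.881
coaster top 0.92 523 [332. 149. 353. 187.] [223 170 125] [ 0.6392 -0.1498] 0.367
coaster wrist 0.65 6623 [208. 143. 348. 241.] [226 190 127] [ 0.637  -0.1718] 0.498
[ 0.63567502 -0.17071168  0.08505465]
```

View pics/w2.png

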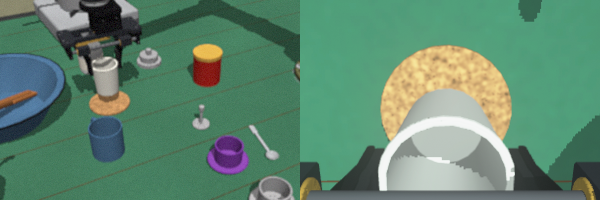

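The crop shows the cup held upright over the coaster (left half, 107,100). I lower it the last 38 mm.

play_rows:
  steps:
    - [[0, 0, 0.012, 0, 0, 0, 0.04], [0, 0, 0.014, 0, 0, 0, 0.04], [0, 0, 0.008, 0, 0, 0, 0.04], [0, 0, 0.003, 0, 0, 0, 0.04], [0, 0, 0, 0, 0, 0, 0.04]]

```text
time_s: 9.55
tool_pos: [0.6351, -0.1704, 0.0472]
tool_rot: [-179.9, -0.0, 90.0]
force: [0.3, 0.0, -0.0]
grip_width: 0.0659
grasp_force: 15.0
```

play_rows:
  steps:
    - [[0, 0.0005, 0.001, 0, 0, 0, 0.04], [0, 0, 0, 0, 0, 0, 0.04], [0, 0, 0, 0, 0, 0, 0.07], [0, 0, 0, 0, 0, 0, 0.087], [0, 0, 0, 0, 0, 0, 0.087], [0, 0, 0, 0, 0, 0, 0.087], [0, 0, -0.01, 0, 0, 0, 0.087], [0, 0, -0.03, 0, 0, 0, 0.087], [0, 0, -0.04, 0, 0, 0, 0.087], [0, 0, -0.04, 0, 0, 0, 0.087], [0, 0, -0.03, 0, 0, 0, 0.087], [0.02, -0.01, 0, 0, 0, 0, 0.087]]

```text
time_s: 10.75
tool_pos: [0.6296, -0.1541, 0.2031]
tool_rot: [179.4, 0.2, 89.7]
force: [-0.3, -0.8, -0.2]
grip_width: 0.0871
grasp_force: 0.0
```

play_rows:
  steps:
    - [[0.04, -0.014, 0, 0, 0, 0, 0.087], [0.04, -0.014, 0, 0, 0, 0, 0.087], [0.04, -0.014, 0, 0, 0, 0, 0.087], [0.04, -0.014, 0, 0, 0, 0, 0.087], [0.04, -0.014, 0, 0, 0, 0, 0.087], [0.04, -0.014, 0, 0, 0, 0, 0.087], [0.04, -0.014, 0, 0, 0, 0, 0.087], [0.04, -0.014, 0, 0, 0, 0, 0.087], [0.04, -0.014, 0, 0, 0, 0, 0.087], [0.04, -0.014, 0, 0, 0, 0, 0.087], [0.035, -0.014, 0, 0, 0, 0, 0.087], [0.02, -0.01, 0, 0, 0, 0, 0.087]]

```text
time_s: 11.95
tool_pos: [0.4603, 0.3083, 0.1981]
tool_rot: [179.9, -0.1, 90.2]
force: [0.4, 0.5, -0.0]
grip_width: 0.087
grasp_force: 0.0
```

```bash
python3 w.py cup_mid scene,top .636,-.17 .006;python3 w.py coaster scene,top .636,-.17 0; python3 w.py filter_mid wrist .456,.309 0
```

```text
cup_mid scene 0.57 845 [194. 169. 218. 208.] [177 174 164] [ 0.6333 -0.1714] 0.954
cup_mid top 0.63 743 [343. 143. 374. 181.] [186 178 173] [ 0.6365 -0.1709] 0.962
[0.46235215 0.30448075 0.19744096]
coaster scene 0.9 481 [190. 194. 233. 217.] [207 155 103] [ 0.6358 -0.1686] 0.56
coaster scene 0.74 1641 [350. 277. 398. 323.] [138 140 137] [ 0.636 -0.17 ] 0.0
coaster top 0.75 666 [332. 149. 372. 188.] [224 171 126] [ 0.6366 -0.1715] 0.462
[0.46329426 0.30281566 0.19691378]
filter_mid wrist 0.85 2259 [246. 257. 317. 334.] [134  86 186] [0.456 0.309] 0.0
filter_mid wrist 0.77 6841 [204.   2. 299.  97.] [114  69 154] [0.456 0.309] 0.0
filter_mid wrist 0.75 5160 [234. 135. 312. 220.] [200 214 217] [0.4575 0.3073] 0.984
filter_mid wrist 0.7 5647 [ 90. 131. 182. 215.] [ 10 182 176] [0.456 0.309] 0.0
[0.46296972 0.30322163 0.19686481]
```

The cup is standing centred on the coaster. Filter next, at about (0.457, 0.308), grey (200,214,217).

play_rows:
  steps:
    - [[0.005, -0.006, 0.02, 0, 0, 0, 0.087], [0, 0, 0.04, 0, 0, 0, 0.087], [0, 0, 0.04, 0, 0, 0, 0.087], [0, 0, 0.03, 0, 0, 0, 0.087], [0, 0, 0.015, 0, 0, 0, 0.087], [0, 0, 0, 0, 0, 0, 0.087], [0, 0, 0, 0, 0, 0, 0.087], [0, 0, 0, 0, 0, 0, 0.087]]

```text
time_s: 13.25
tool_pos: [0.4576, 0.3103, 0.0538]
tool_rot: [179.8, -0.1, 90.0]
force: [-1.3, 0.5, 1.0]
grip_width: 0.0868
grasp_force: 0.0
```

play_rows:
  steps:
    - [[-0.002, -0.0005, 0.015, 0, 0, 0, 0.087], [0, 0, 0.015, 0, 0, 0, 0.087], [0, 0, 0.007, 0, 0, 0, 0.087], [0, 0, 0, 0, 0, 0, 0.087], [0, 0, 0, 0, 0, 0, 0.065], [0, 0, 0, 0, 0, 0, 0.04], [0, 0, 0, 0, 0, 0, 0.04], [0, 0, 0, 0, 0, 0, 0.04], [0, 0, 0, 0, 0, 0, 0.04], [0, 0, 0, 0, 0, 0, 0.04]]
  force: 12

```text
time_s: 14.25
tool_pos: [0.4561, 0.3076, 0.0153]
tool_rot: [180.0, -0.0, 90.0]
force: [1.1, -0.3, 1.6]
grip_width: 0.0618
grasp_force: 12.0
```

play_rows:
  steps:
    - [[0, 0, -0.01, 0, 0, 0, 0.04], [0, 0, -0.03, 0, 0, 0, 0.04], [0, 0, -0.04, 0, 0, 0, 0.04], [0, 0, -0.04, 0, 0, 0, 0.04], [0, 0, -0.035, 0, 0, 0, 0.04], [-0.01, 0.004, -0.012, 0, 0, 0, 0.04], [-0.02, 0.0075, 0, 0, 0, 0, 0.04], [-0.03, 0.0112, 0, 0, 0, 0, 0.04], [-0.035, 0.013, 0, 0, 0, 0, 0.04], [-0.035, 0.013, 0, 0, 0, 0, 0.04], [-0.035, 0.013, 0, 0, 0, 0, 0.04], [-0.035, 0.013, 0, 0, 0, 0, 0.04]]

```text
time_s: 15.45
tool_pos: [0.5304, 0.1061, 0.1825]
tool_rot: [180.0, 0.0, 90.0]
force: [0.6, 0.0, -0.8]
grip_width: 0.0619
grasp_force: 12.0
```

play_rows:
  steps:
    - [[-0.035, 0.013, 0, 0, 0, 0, 0.04], [-0.035, 0.013, 0, 0, 0, 0, 0.04], [-0.035, 0.013, 0, 0, 0, 0, 0.04], [-0.035, 0.013, 0, 0, 0, 0, 0.04], [-0.035, 0.013, 0, 0, 0, 0, 0.04], [-0.035, 0.013, 0, 0, 0, 0, 0.04], [-0.03, 0.0115, 0, 0, 0, 0, 0.04], [-0.02, 0.0075, 0, 0, 0, 0, 0.04], [-0.015, 0.005, 0, 0, 0, 0, 0.04], [-0.005, 0.002, 0, 0, 0, 0, 0.04], [0, 0, 0, 0, 0, 0, 0.04], [0, 0, 0, 0, 0, 0, 0.04]]

```text
time_s: 16.65
tool_pos: [0.6343, -0.1706, 0.1822]
tool_rot: [-180.0, -0.1, 90.1]
force: [-0.6, 0.5, 0.1]
grip_width: 0.062
grasp_force: 12.0
```

```bash
python3 -c "
from cell import *
o=get_obs();print(o['tool_pos'],o['grip_width'],o['tool_rot'])"
```

```text
[ 0.63427571 -0.17064728  0.18217344] 0.06202462299760364 [-1.79995591e+02 -5.34813593e-02  9.01077072e+01]
```

```bash
python3 w.py filter_mid scene,wrist .635,-.17 .167; python3 w.py cup_mid scene,top .635,-.17 .006
```

```text
filter_mid scene 0.98 2325 [400. 322. 455. 377.] [ 93  47 119] [ 0.635 -0.17 ] 0.0
filter_mid scene 0.86 1486 [408. 252. 454. 298.] [ 25 125 122] [ 0.635 -0.17 ] 0.0
filter_mid scene 0.65 908 [184. 125. 222. 156.] [120 119 120] [ 0.631  -0.1709] 0.958
filter_mid scene 0.65 1165 [309. 237. 348. 274.] [ 95  46 121] [ 0.635 -0.17 ] 0.0
filter_mid wrist 0.84 15207 [207. 172. 352. 337.] [198 211 214] [ 0.6347 -0.1704] 0.791
[ 0.63432599 -0.17134446  0.18223868]
cup_mid scene 0.69 828 [196. 168. 221. 208.] [168 164 155] [ 0.6336 -0.1709] 0.953
cup_mid top 0.52 285 [344. 153. 363. 181.] [179 168 165] [ 0.6152 -0.151 ] 0.383
[ 0.63432455 -0.17235399  0.18203863]
```

play_rows:
  steps:
    - [[0, 0.001, 0.015, 0, 0, 0, 0.04], [0, 0, 0.025, 0, 0, 0, 0.04], [0, 0, 0.02, 0, 0, 0, 0.04], [0, 0, 0.01, 0, 0, 0, 0.04], [0, 0, 0.005, 0, 0, 0, 0.04], [0, 0, 0.004, 0, 0, 0, 0.04], [0, 0, 0.003, 0, 0, 0, 0.04], [0, 0, 0.003, 0, 0, 0, 0.04], [0, 0, 0.002, 0, 0, 0, 0.04], [0, 0, 0, 0, 0, 0, 0.04], [0, 0, 0, 0, 0, 0, 0.04]]

```text
time_s: 18.15
tool_pos: [0.6355, -0.1727, 0.0952]
tool_rot: [180.0, 0.0, 90.0]
force: [0.5, -1.2, -0.9]
grip_width: 0.0619
grasp_force: 12.0
```

play_rows:
  steps:
    - [[0.001, 0, 0.001, 0, 0, 0, 0.04], [0, 0, 0.001, 0, 0, 0, 0.04], [0, 0, 0.001, 0, 0, 0, 0.04], [0, 0, 0, 0, 0, 0, 0.04], [0, 0, 0, 0, 0, 0, 0.04]]

```text
time_s: 18.65
tool_pos: [0.6357, -0.1715, 0.0934]
tool_rot: [180.0, 0.0, 90.0]
force: [-1.7, 1.0, 5.5]
grip_width: 0.0618
grasp_force: 12.0
```

Contact comes at the expected height (0.0934), so the filter is seated. Release and fetch the press.

play_rows:
  steps:
    - [[0, 0, 0, 0, 0, 0, 0.07], [0, 0, 0, 0, 0, 0, 0.087], [0, 0, 0, 0, 0, 0, 0.087], [0, 0, 0, 0, 0, 0, 0.087], [0, 0, -0.01, 0, 0, 0, 0.087], [0, 0, -0.03, 0, 0, 0, 0.087], [0, 0, -0.03, 0, 0, 0, 0.087], [0, 0, -0.03, 0, 0, 0, 0.087], [0.01, -0.01, -0.01, 0, 0, 0, 0.087], [0.03, -0.0275, 0, 0, 0, 0, 0.06], [0.035, -0.032, 0, 0, 0, 0, 0.05], [0.035, -0.032, 0, 0, 0, 0, 0.05]]

```text
time_s: 19.85
tool_pos: [0.5331, -0.0602, 0.2025]
tool_rot: [180.0, -0.0, 90.0]
force: [0.9, 0.8, 1.9]
grip_width: 0.0704
grasp_force: 0.0
```

play_rows:
  steps:
    - [[0.035, -0.032, 0, 0, 0, 0, 0.05], [0.03, -0.0275, 0, 0, 0, 0, 0.05], [0.015, -0.014, 0, 0, 0, 0, 0.05], [0.0025, -0.002, 0, 0, 0, 0, 0.05], [0, 0, 0.02, 0, 0, 0, 0.05], [0, 0, 0.03, 0, 0, 0, 0.05], [0, 0, 0.02, 0, 0, 0, 0.05], [0, 0, 0, 0, 0, 0, 0.05], [0, 0, 0, 0, 0, 0, 0.05]]

```text
time_s: 20.75
tool_pos: [0.4591, 0.0206, 0.1326]
tool_rot: [180.0, -0.0, 90.0]
force: [-0.1, -0.3, 0.1]
grip_width: 0.05
grasp_force: 0.0
```

```bash
python3 w.py filter_mid scene,top .635,-.17 .078; python3 w.py press_mid wrist,scene,top .4585,.021 0; python3 - <<'E'
from h import *
c=read_camera("wrist");s=read_camera("scene")
cv2.imwrite("pics/w3.png",np.hstack([s["frame"][100:300,100:400],c["frame"][100:300,130:430]])[:,:,::-1])
E
```

```text
filter_mid scene 0.91 1503 [408. 255. 455. 300.] [ 26 127 123] [ 0.635 -0.17 ] 0.0
filter_mid scene 0.91 1129 [310. 235. 349. 272.] [ 95  46 122] [ 0.635 -0.17 ] 0.0
filter_mid scene 0.72 847 [187. 153. 224. 184.] [125 125 125] [ 0.6325 -0.1731] 0.965
filter_mid scene 0.68 2242 [402. 323. 456. 376.] [ 94  47 120] [ 0.635 -0.17 ] 0.0
filter_mid top 0.87 1158 [142. 284. 182. 324.] [ 54 128 127] [ 0.635 -0.17 ] 0.0
filter_mid top 0.73 1086 [205. 216. 243. 254.] [111  64 140] [ 0.635 -0.17 ] 0.0
filter_mid top 0.72 1131 [ 89. 231. 128. 272.] [ 91  48 114] [ 0.635 -0.17 ] 0.0
filter_mid top 0.64 1185 [340. 140. 380. 183.] [164 163 164] [ 0.6361 -0.1717] 0.969
[0.45954769 0.02075895 0.13321017]
press_mid wrist 0.98 1536 [255. 173. 302. 218.] [214 225 227] [0.4596 0.0194] 0.945
press_mid scene 0.62 455 [191. 195. 232. 218.] [201 150  99] [0.4585 0.021 ] 0.0
press_mid scene 0.56 221 [293. 204. 311. 230.] [171 170 172] [0.4576 0.0219] 0.9
[0.45853335 0.02086357 0.13217047]
```

View pics/w3.png

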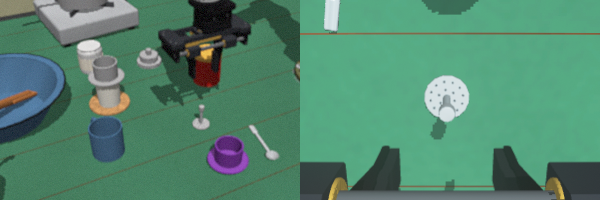

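The filter sits level on the cup (crop left, 106,78). The press is below the gripper at (0.459, 0.0205).

play_rows:
  steps:
    - [[0, 0, 0.02, 0, 0, 0, 0.05], [0, 0, 0.03, 0, 0, 0, 0.05], [0, 0, 0.025, 0, 0, 0, 0.05], [0, 0, 0.0145, 0, 0, 0, 0.05], [0, 0, 0, 0, 0, 0, 0.05], [0, 0, 0, 0, 0, 0, 0.03], [0, 0, 0, 0, 0, 0, 0.015], [0, 0, 0, 0, 0, 0, 0.005], [0, 0, 0, 0, 0, 0, 0.005], [0, 0, 0, 0, 0, 0, 0.005], [0, 0, 0, 0, 0, 0, 0.005], [0, 0, 0, 0, 0, 0, 0.005]]
  force: 8

```text
time_s: 22.55
tool_pos: [0.4585, 0.0209, 0.0425]
tool_rot: [180.0, 0.0, 90.0]
force: [-0.6, -0.3, -0.2]
grip_width: 0.0071
grasp_force: 0.0
```

```bash
python3 w.py press_mid wrist,scene,top .4585,.021 0; python3 - <<'E'
from h import *
c=read_camera("wrist");s=read_camera("scene")
cv2.imwrite("pics/w4.png",np.hstack([cv2.resize(s["frame"][150:290,220:360],(400,400)),c["frame"][20:420,80:480]])[:,:,::-1]);o=get_obs();print(o["grip_width"],o["grasp_force"])
E
```

```text
press_mid wrist 0.66 2864 [247. 199. 310. 272.] [214 224 226] [0.4593 0.0193] 0.874
press_mid scene 0.75 180 [294. 210. 312. 230.] [177 175 175] [0.4572 0.0214] 0.757
press_mid scene 0.23 512 [189. 197. 231. 219.] [198 149  99] [0.4585 0.021 ] 0.0
[0.4583992  0.02088247 0.04240568]
0.004898621297047099 0.0
```

View pics/w4.png

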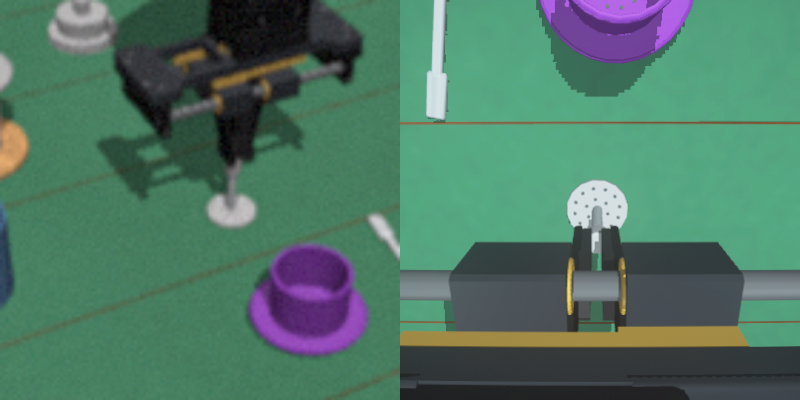

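The fingers closed to 4.9 mm without gripping. The knob (14 mm) only reached the recessed fingertip region ahead of the pads, and the press still stands in place at crop (232,210). I open, go 6 mm lower and retry.

play_rows:
  steps:
    - [[0, 0, 0, 0, 0, 0, 0.03], [0, 0, 0, 0, 0, 0, 0.04], [0, 0, 0, 0, 0, 0, 0.04], [0, 0, 0.006, 0, 0, 0, 0.04], [0, 0, 0, 0, 0, 0, 0.04], [0, 0, 0, 0, 0, 0, 0.02], [0, 0, 0, 0, 0, 0, 0.008], [0, 0, 0, 0, 0, 0, 0.008], [0, 0, 0, 0, 0, 0, 0.008], [0, 0, 0, 0, 0, 0, 0.008], [0, 0, 0, 0, 0, 0, 0.008], [0, 0, 0, 0, 0, 0, 0.008]]
  force: 8

```text
time_s: 24.15
tool_pos: [0.4585, 0.0209, 0.0365]
tool_rot: [180.0, 0.0, 90.0]
force: [-0.8, -0.6, -0.2]
grip_width: 0.0119
grasp_force: 8.0
```

play_rows:
  steps:
    - [[0, 0, 0, 0, 0, 0, 0.03], [0, 0, 0, 0, 0, 0, 0.04], [0, 0, 0.0025, 0, 0, 0, 0.04], [0, 0, 0, 0, 0, 0, 0.04], [0, 0, 0, 0, 0, 0, 0.02], [0, 0, 0, 0, 0, 0, 0.01], [0, 0, 0, 0, 0, 0, 0.01], [0, 0, 0, 0, 0, 0, 0.01], [0, 0, 0, 0, 0, 0, 0.01], [0, 0, 0, 0, 0, 0, 0.01], [0, 0, 0, 0, 0, 0, 0.01]]
  force: 8

```text
time_s: 25.25
tool_pos: [0.4585, 0.0209, 0.034]
tool_rot: [180.0, 0.0, 90.0]
force: [-0.1, -0.0, -0.4]
grip_width: 0.0127
grasp_force: 8.0
```

```bash
python3 - <<'E'
from h import *
c=read_camera("wrist");s=read_camera("scene");o=get_obs();print(o["grip_width"],o["grasp_force"],o["tool_pos"])
cv2.imwrite("pics/w5.png",np.hstack([cv2.resize(s["frame"][170:240,260:330],(400,400)),cv2.resize(c["frame"][150:350,180:380],(400,400))])[:,:,::-1])
E
```

```text
0.012894217375694668 8.000698238611221 [0.45850234 0.0209061  0.03397744]
```

View pics/w5.png

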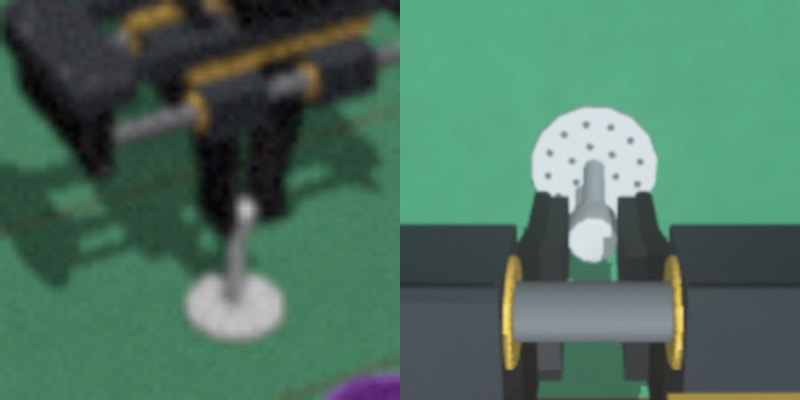

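```bash
python3 - <<'E'
from h import *
c=read_camera("wrist");o=get_obs();p=o["tool_pos"]
f=lambda X:((proj(c,X)-[180,150])*2+[400,0]).round().tolist()
print("tcp",f(p),"grasp",f(p+[0,0,.019]))
print("x edges at tip",f(p+[0,.0095,0]),f(p-[0,.0095,0]),"at tip+.019",f(p+[0,.0095,.019]),f(p+[0,-.0095,.019]))
for y in(.0155,.0205,.0255): print(y,"knobtop",f([.459,y,.058]),"knobbottom",f([.459,y,.045]),"disc",f([.459,y,.004]))
E
```

```text
tcp [[591.0, 197.0]] grasp [[591.0, 224.0]]
x edges at tip [[591.0, 167.0]] [[591.0, 225.0]] at tip+.019 [[591.0, 192.0]] [[591.0, 256.0]]
0.0155 knobtop [[593.0, 251.0]] knobbottom [[593.0, 229.0]] disc [[593.0, 176.0]]
0.0205 knobtop [[593.0, 234.0]] knobbottom [[593.0, 213.0]] disc [[593.0, 163.0]]
0.0255 knobtop [[593.0, 217.0]] knobbottom [[593.0, 197.0]] disc [[593.0, 149.0]]
```

```bash
python3 - <<'E'
from h import *
o=get_obs();p=o["tool_pos"]
for n,of,s,sh in(("wrist",[180,150],2,400),("scene",[260,170],400/70,0)):
  c=read_camera(n)
  f=lambda X:((proj(c,X)-of)*s+[sh,0]).round().tolist()
  for dz in(0,.005,.01,.015):
    print(n,dz,[f(p+[sx,sy,dz])[0] for sx in(-.0065,.0065) for sy in(-.0095,.0095)], "knob bottom",f([.459,.0205,.045]))
E
```

```text
wrist 0 [[570.0, 225.0], [569.0, 167.0], [612.0, 225.0], [613.0, 167.0]] knob bottom [[593.0, 213.0]]
wrist 0.005 [[569.0, 233.0], [568.0, 173.0], [613.0, 233.0], [613.0, 173.0]] knob bottom [[593.0, 213.0]]
wrist 0.01 [[569.0, 241.0], [568.0, 180.0], [613.0, 241.0], [614.0, 180.0]] knob bottom [[593.0, 213.0]]
wrist 0.015 [[568.0, 249.0], [567.0, 187.0], [614.0, 249.0], [615.0, 187.0]] knob bottom [[593.0, 213.0]]
scene 0 [[234.0, 234.0], [255.0, 258.0], [208.0, 242.0], [229.0, 266.0]] knob bottom [[230.0, 230.0]]
scene 0.005 [[234.0, 225.0], [255.0, 249.0], [208.0, 233.0], [229.0, 257.0]] knob bottom [[230.0, 230.0]]
scene 0.01 [[234.0, 216.0], [256.0, 240.0], [208.0, 224.0], [229.0, 248.0]] knob bottom [[230.0, 230.0]]
scene 0.015 [[235.0, 207.0], [256.0, 230.0], [208.0, 215.0], [230.0, 239.0]] knob bottom [[230.0, 230.0]]
```

Both views put the visible fingertips about 15 mm above the reported TCP, so the pads sit higher than stated. That explains the poor grip. I regrip lower.

play_rows:
  steps:
    - [[0, 0, 0, 0, 0, 0, 0.03], [0, 0, 0, 0, 0, 0, 0.04], [0, 0, 0.006, 0, 0, 0, 0.04], [0, 0, 0, 0, 0, 0, 0.04], [0, 0, 0, 0, 0, 0, 0.02], [0, 0, 0, 0, 0, 0, 0.01], [0, 0, 0, 0, 0, 0, 0.01], [0, 0, 0, 0, 0, 0, 0.01], [0, 0, 0, 0, 0, 0, 0.01], [0, 0, 0, 0, 0, 0, 0.01], [0, 0, 0, 0, 0, 0, 0.01]]
  force: 8

```text
time_s: 26.6
tool_pos: [0.4586, 0.0209, 0.028]
tool_rot: [180.0, 0.0, 90.0]
force: [0.1, 0.3, 0.3]
grip_width: 0.0136
grasp_force: 8.0
```

play_rows:
  steps:
    - [[0, 0, -0.008, 0, 0, 0, 0.01], [0, 0, -0.02, 0, 0, 0, 0.01], [0, 0, -0.03, 0, 0, 0, 0.01], [0, 0, -0.035, 0, 0, 0, 0.01], [0, 0, -0.035, 0, 0, 0, 0.01], [0, 0, -0.03, 0, 0, 0, 0.01], [0, 0, -0.014, 0, 0, 0, 0.01], [-0.01, 0.009, 0, 0, 0, 0, 0.01], [-0.025, 0.023, 0, 0, 0, 0, 0.01], [-0.03, 0.0275, 0, 0, 0, 0, 0.01], [-0.03, 0.0275, 0, 0, 0, 0, 0.01], [-0.03, 0.0275, 0, 0, 0, 0, 0.01]]

```text
time_s: 27.8
tool_pos: [0.5732, -0.1063, 0.197]
tool_rot: [-179.8, -0.0, 90.0]
force: [0.4, -0.2, 0.2]
grip_width: 0.0134
grasp_force: 8.0
```

play_rows:
  steps:
    - [[-0.03, 0.0275, 0, 0, 0, 0, 0.01], [-0.02, 0.0185, 0, 0, 0, 0, 0.01], [-0.013, 0.0115, 0, 0, 0, 0, 0.01], [-0.0044, 0.004, 0, 0, 0, 0, 0.01], [0, 0, 0, 0, 0, 0, 0.01], [0, 0, 0, 0, 0, 0, 0.01]]

```text
time_s: 28.4
tool_pos: [0.6337, -0.1704, 0.1989]
tool_rot: [-179.9, -0.1, 90.1]
force: [-0.9, -0.1, -0.6]
grip_width: 0.0134
grasp_force: 8.0
```

```bash
python3 w.py press_mid scene,wrist .635,-.171 .172; python3 - <<'E'
from h import *
c=read_camera("wrist");s=read_camera("scene");o=get_obs();print(o["grip_width"],o["grasp_force"],o["tool_pos"])
cv2.imwrite("pics/w6.png",np.hstack([cv2.resize(s["frame"][90:230,140:280],(400,400)),cv2.resize(c["frame"][150:350,180:380],(400,400))])[:,:,::-1])
E
```

```text
press_mid scene 0.74 237 [194. 123. 215. 151.] [139 140 140] [ 0.6309 -0.1683] 0.851
press_mid wrist 0.57 3334 [244. 206. 312. 285.] [214 223 225] [ 0.6347 -0.1715] 0.877
[ 0.63409878 -0.17068881  0.20034982]
0.013445843675917704 7.998732626438141 [ 0.63421611 -0.17114252  0.20040217]
```

View pics/w6.png

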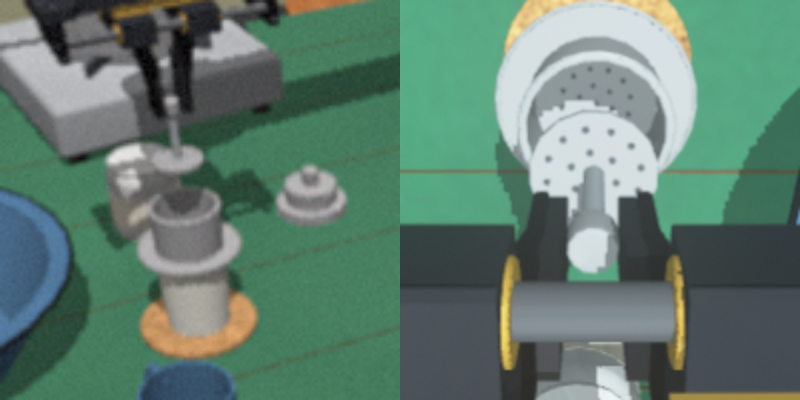

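The press hangs upright over the filter (crop left, disc 177,158). I lower it 83 mm, slowly at the end.

play_rows:
  steps:
    - [[0, 0.001, 0.015, 0, 0, 0, 0.01], [0, 0, 0.02, 0, 0, 0, 0.01], [0, 0, 0.01, 0, 0, 0, 0.01], [0, 0, 0.01, 0, 0, 0, 0.01], [0, 0, 0.01, 0, 0, 0, 0.01], [0, 0, 0.007, 0, 0, 0, 0.01], [0, 0, 0.004, 0, 0, 0, 0.01], [0, 0, 0.003, 0, 0, 0, 0.01], [0, 0, 0.002, 0, 0, 0, 0.01], [0, 0, 0, 0, 0, 0, 0.01], [0, 0, 0, 0, 0, 0, 0.01]]

```text
time_s: 29.8
tool_pos: [0.6356, -0.1715, 0.1193]
tool_rot: [180.0, 0.0, 90.0]
force: [-0.1, 0.4, -0.4]
grip_width: 0.0135
grasp_force: 8.0
```

play_rows:
  steps:
    - [[0, 0, 0.001, 0, 0, 0, 0.01], [0, 0, 0.001, 0, 0, 0, 0.01], [0, 0, 0.0005, 0, 0, 0, 0.01], [0, 0, 0, 0, 0, 0, 0.01], [0, 0, 0, 0, 0, 0, 0.01]]

```text
time_s: 30.3
tool_pos: [0.6358, -0.1716, 0.1171]
tool_rot: [179.9, 0.0, 90.0]
force: [-0.5, 0.1, 3.8]
grip_width: 0.0136
grasp_force: 8.0
```

Contact at 0.117 means the press is down on the filter floor. Release with a small opening, lift, and go to the lid.

play_rows:
  steps:
    - [[0, 0, 0, 0, 0, 0, 0.02], [0, 0, 0, 0, 0, 0, 0.02], [0, 0, -0.005, 0, 0, 0, 0.02], [0, 0, -0.015, 0, 0, 0, 0.02], [0, 0, -0.025, 0, 0, 0, 0.02], [0, 0, -0.03, 0, 0, 0, 0.05], [-0.015, -0.018, -0.01, 0, 0, 0, 0.05], [-0.03, -0.0365, 0, 0, 0, 0, 0.05], [-0.03, -0.0365, 0, 0, 0, 0, 0.05], [-0.03, -0.0365, 0, 0, 0, 0, 0.05], [-0.025, -0.031, 0, 0, 0, 0, 0.05], [-0.0152, -0.0185, 0, 0, 0, 0, 0.05]]

```text
time_s: 31.5
tool_pos: [0.4555, -0.3198, 0.2028]
tool_rot: [-180.0, 0.1, 89.7]
force: [0.3, -1.0, 0.1]
grip_width: 0.05
grasp_force: 0.0
```

play_rows:
  steps:
    - [[-0.0038, -0.0048, 0, 0, 0, 0, 0.05], [0, 0, 0.02, 0, 0, 0, 0.05], [0, 0, 0.03, 0, 0, 0, 0.05], [0, 0, 0.02, 0, 0, 0, 0.05], [0, 0, 0, 0, 0, 0, 0.05], [0, 0, 0, 0, 0, 0, 0.05], [0, 0, 0, 0, 0, 0, 0.05]]

```text
time_s: 32.2
tool_pos: [0.4552, -0.3204, 0.1332]
tool_rot: [179.9, 0.1, 90.1]
force: [0.9, 0.5, 0.2]
grip_width: 0.05
grasp_force: 0.0
```

```bash
python3 w.py lid_mid wrist,scene .454,-.32 0; python3 w.py press_mid scene,top .635,-.171 .089;  python3 w.py filter_mid top,scene .635,-.171 .078; python3 - <<'E'
from h import *
c=read_camera("top");s=read_camera("scene");o=get_obs();print(o["grip_width"],o["grasp_force"],o["tool_pos"])
cv2.imwrite("pics/w7.png",np.hstack([cv2.resize(s["frame"][110:230,150:270],(400,400)),cv2.resize(c["frame"][110:230,300:420],(400,400))])[:,:,::-1])
E
```

```text
lid_mid wrist 0.9 4805 [240. 156. 316. 234.] [218 227 230] [ 0.4566 -0.3206] 0.981
lid_mid scene 0.9 372 [236. 149. 260. 172.] [145 147 145] [ 0.4543 -0.3205] 0.925
[ 0.454177   -0.32077696  0.1324942 ]
press_mid top 0.81 189 [350. 154. 368. 169.] [126 123 126] [ 0.639  -0.1723] 0.65
[ 0.45359596 -0.32060683  0.13171414]
filter_mid top 0.85 1075 [ 92. 233. 127. 270.] [ 88  47 110] [ 0.635 -0.171] 0.0
filter_mid top 0.83 1182 [141. 284. 183. 324.] [ 52 123 123] [ 0.635 -0.171] 0.0
filter_mid top 0.75 1068 [202. 218. 242. 252.] [109  62 136] [ 0.635 -0.171] 0.0
filter_mid top 0.74 918 [340. 141. 382. 180.] [163 160 161] [ 0.6358 -0.1705] 0.761
filter_mid scene 0.78 795 [186. 157. 224. 186.] [122 122 122] [ 0.633  -0.1729] 0.917
filter_mid scene 0.68 1456 [407. 253. 454. 299.] [ 25 123 120] [ 0.635 -0.171] 0.0
filter_mid scene 0.6 2268 [401. 322. 455. 376.] [ 92  46 118] [ 0.635 -0.171] 0.0
filter_mid scene 0.56 1249 [306. 237. 350. 274.] [ 94  49 121] [ 0.635 -0.171] 0.0
[ 0.45352421 -0.32054761  0.13146154]
0.05012841974438273 0.0 [ 0.4535078  -0.32049512  0.13142343]
```

View pics/w7.png

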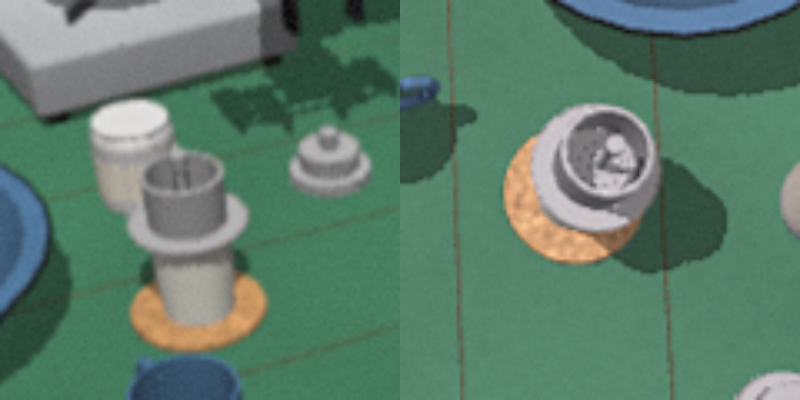

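The press stands in the filter with its knob just above the rim at crop (181,165). The lid is at (0.455, -0.3205).

play_rows:
  steps:
    - [[0, 0.0015, 0.02, 0, 0, 0, 0.05], [0, 0, 0.03, 0, 0, 0, 0.05], [0, 0, 0.03, 0, 0, 0, 0.05], [0, 0, 0.016, 0, 0, 0, 0.05], [0, 0, 0.006, 0, 0, 0, 0.05], [0, 0, 0.004, 0, 0, 0, 0.05], [0, 0, 0, 0, 0, 0, 0.05], [0, 0, 0, 0, 0, 0, 0.05]]
  force: 8

```text
time_s: 33.7
tool_pos: [0.4559, -0.3211, 0.0267]
tool_rot: [179.9, 0.1, 90.0]
force: [-0.2, -1.3, -0.5]
grip_width: 0.0499
grasp_force: 0.0
```

```bash
python3 - <<'E'
from h import *
c=read_camera("wrist");s=read_camera("scene");o=get_obs();print(o["grip_width"],o["force"],o["tool_pos"])
cv2.imwrite("pics/w8.png",np.hstack([cv2.resize(s["frame"][110:190,210:290],(400,400)),cv2.resize(c["frame"][150:350,180:380],(400,400))])[:,:,::-1])
E
```

```text
0.050129048722147504 [-0.32846393  0.13406603  0.1809519 ] [ 0.45574109 -0.32101723  0.02652086]
```

View pics/w8.png

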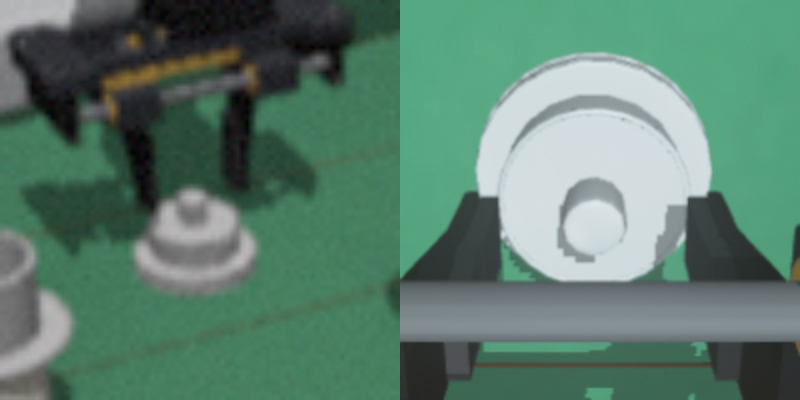

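The fingers stand over the dome with no contact at TCP 0.0265, so the real tips are above 31 mm. I go 5 mm lower and close on the knob.

play_rows:
  steps:
    - [[0, 0, 0.003, 0, 0, 0, 0.04], [0, 0, 0.0025, 0, 0, 0, 0.03], [0, 0, 0, 0, 0, 0, 0.02], [0, 0, 0, 0, 0, 0, 0.012], [0, 0, 0, 0, 0, 0, 0.012], [0, 0, 0, 0, 0, 0, 0.012], [0, 0, 0, 0, 0, 0, 0.012], [0, 0, 0, 0, 0, 0, 0.012], [0, 0, 0, 0, 0, 0, 0.012]]
  force: 10

```text
time_s: 34.7
tool_pos: [0.4551, -0.3205, 0.02]
tool_rot: [180.0, 0.0, 90.0]
force: [0.7, 0.5, 0.8]
grip_width: 0.0173
grasp_force: 10.0
```

play_rows:
  steps:
    - [[0, 0, -0.008, 0, 0, 0, 0.012], [0, 0, -0.02, 0, 0, 0, 0.012], [0, 0, -0.03, 0, 0, 0, 0.012], [0, 0, -0.035, 0, 0, 0, 0.012], [0, 0, -0.035, 0, 0, 0, 0.012], [0, 0, -0.035, 0, 0, 0, 0.012], [0, 0, -0.017, 0, 0, 0, 0.012], [0.008, 0.01, 0, 0, 0, 0, 0.012], [0.02, 0.0245, 0, 0, 0, 0, 0.012], [0.025, 0.03, 0, 0, 0, 0, 0.012], [0.025, 0.03, 0, 0, 0, 0, 0.012], [0.025, 0.03, 0, 0, 0, 0, 0.012]]

```text
time_s: 35.9
tool_pos: [0.5803, -0.2154, 0.1987]
tool_rot: [-179.9, -0.1, 90.0]
force: [0.1, 0.2, -0.6]
grip_width: 0.0173
grasp_force: 10.0
```

play_rows:
  steps:
    - [[0.02, 0.0245, 0, 0, 0, 0, 0.012], [0.015, 0.018, 0, 0, 0, 0, 0.012], [0.008, 0.01, 0, 0, 0, 0, 0.012], [0.003, 0.0035, 0, 0, 0, 0, 0.012], [0, 0, 0, 0, 0, 0, 0.012], [0, 0, 0, 0, 0, 0, 0.012]]

```text
time_s: 36.5
tool_pos: [0.6347, -0.173, 0.1997]
tool_rot: [-179.9, 0.1, 89.9]
force: [-0.0, -0.4, -1.7]
grip_width: 0.0172
grasp_force: 10.0
```

```bash
python3 w.py lid_mid scene,wrist,top .635,-.171 .18; python3 w.py filter_mid scene .635,-.171 .078 | grep -v ' 0.0$';python3 - <<'E'
from h import *
c=read_camera("wrist");s=read_camera("scene");o=get_obs();print(o["grip_width"],o["force"],o["tool_pos"])
cv2.imwrite("pics/w9.png",np.hstack([cv2.resize(s["frame"][80:220,140:280],(400,400)),cv2.resize(c["frame"][50:350,130:430],(400,400))])[:,:,::-1])
E
```

```text
lid_mid scene 0.8 594 [186. 125. 220. 154.] [134 134 134] [ 0.6326 -0.1729] 0.899
lid_mid wrist 0.92 8766 [216. 176. 336. 289.] [213 222 225] [ 0.6352 -0.1719] 0.782
lid_mid top 0.77 387 [346. 132. 368. 165.] [199 193 197] [ 0.6358 -0.1573] 0.375
[ 0.63522239 -0.17232511  0.2001255 ]
filter_mid scene 0.64 782 [188. 158. 229. 188.] [121 120 120] [ 0.633  -0.1739] 0.915
[ 0.63540264 -0.17194903  0.20010216]
0.017042172351839625 [ 0.6721373  -0.91695417 -0.28228313] [ 0.63550437 -0.17166459  0.20002189]
```

View pics/w9.png

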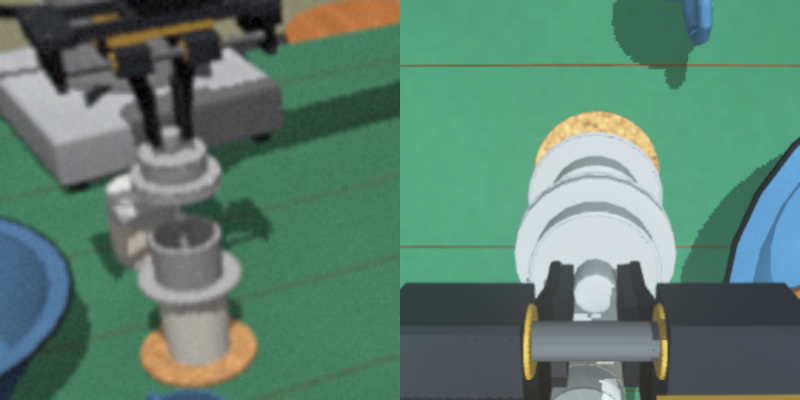

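The lid is held level at crop (174,168) and aligned with the filter to within about 1 mm. Lowering.

play_rows:
  steps:
    - [[0, 0, 0.012, 0, 0, 0, 0.012], [0, 0, 0.012, 0, 0, 0, 0.012], [0, 0, 0.008, 0, 0, 0, 0.012], [0, 0, 0.006, 0, 0, 0, 0.012], [0, 0, 0.006, 0, 0, 0, 0.012], [0, 0, 0.005, 0, 0, 0, 0.012], [0, 0, 0.003, 0, 0, 0, 0.012], [0, 0, 0.003, 0, 0, 0, 0.012], [0, 0, 0.002, 0, 0, 0, 0.012], [0, 0, 0, 0, 0, 0, 0.012], [0, 0, 0, 0, 0, 0, 0.012]]

```text
time_s: 38.1
tool_pos: [0.6357, -0.1715, 0.1432]
tool_rot: [180.0, 0.0, 90.0]
force: [-0.9, -0.0, -1.3]
grip_width: 0.017
grasp_force: 10.0
```

play_rows:
  steps:
    - [[0, 0, 0.001, 0, 0, 0, 0.012], [0, 0, 0.001, 0, 0, 0, 0.012], [0, 0, 0.0005, 0, 0, 0, 0.012], [0, 0, 0, 0, 0, 0, 0.012], [0, 0, 0, 0, 0, 0, 0.012]]

```text
time_s: 38.6
tool_pos: [0.6362, -0.1716, 0.1421]
tool_rot: [179.9, 0.1, 90.0]
force: [0.1, -0.3, 5.6]
grip_width: 0.0171
grasp_force: 10.0
```

The lid makes contact at 0.142, the fully seated height. Release and back away upward.

play_rows:
  steps:
    - [[0, 0, 0, 0, 0, 0, 0.025], [0, 0, 0, 0, 0, 0, 0.04], [0, 0, 0, 0, 0, 0, 0.05], [0, 0, -0.01, 0, 0, 0, 0.05], [0, 0, -0.03, 0, 0, 0, 0.05], [0, 0, -0.04, 0, 0, 0, 0.05], [0.02, -0.02, -0.03, 0, 0, 0, 0.05], [0.04, -0.03, 0, 0, 0, 0, 0.05], [0.04, -0.03, 0, 0, 0, 0, 0.05], [0.04, -0.03, 0, 0, 0, 0, 0.05], [0.02, -0.015, 0, 0, 0, 0, 0.05], [0, 0, 0, 0, 0, 0, 0.05]]

```text
time_s: 39.8
tool_pos: [0.5091, -0.0071, 0.2518]
tool_rot: [179.9, 0.1, 90.4]
force: [0.2, -0.6, 0.6]
grip_width: 0.0497
grasp_force: 0.0
```

```bash
python3 w.py lid_mid scene,top .635,-.171 .122; python3 - <<'E'
from h import *
c=read_camera("top");s=read_camera("scene");o=get_obs();print(o["tool_pos"])
cv2.imwrite("pics/w10.png",np.hstack([cv2.resize(s["frame"][110:230,150:270],(400,400)),cv2.resize(c["frame"][110:230,300:420],(400,400))])[:,:,::-1])
E
```

```text
lid_mid scene 0.91 597 [187. 145. 220. 176.] [149 150 150] [ 0.6331 -0.1736] 0.948
lid_mid top 0.47 180 [369. 140. 378. 169.] [174 170 174] [ 0.6444 -0.1894] 0.199
[ 0.51122334 -0.01296508  0.25067388]
[ 0.51112654 -0.0127965   0.25029893]
```

View pics/w10.png

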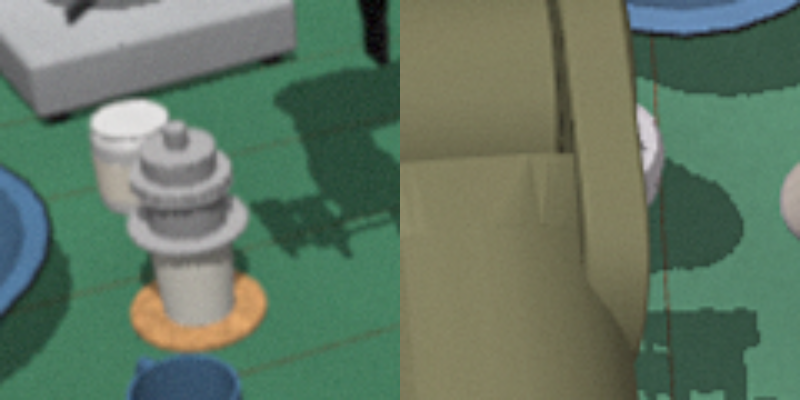

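The stack is complete and level: lid at crop (178,165), closed over the filter, and the fit at full-down height agrees (0.948). The gripper is clear.

```bash
python3 -c "
from cell import *
print(sign_off())"
```

```text
the job is handed in; nothing more can be done
None
```

The drip-coffee set is together on the coaster (cup, filter, press, lid fully down), each piece released once seated, the bystanders and look-alikes left alone, and the job was handed in at about 40 s.

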